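Release the locked sample tray of a plate reader with the release pin

TASK

The plate reader has lost power with its sample tray locked in. Take the release pin from its stand, push it down through the small hole in the reader's top until you feel the sprung latch give, gently, without forcing it, and keep it pressed until the tray has come all the way out. Then draw the pin out and put it back fully home in its stand, leaving the tin, the dish stack and the vial where they are.

Things in the scene. Friction and masses are not known exactly. Their poses are not given: they have to be found in the camera images.
- reader: Plate reader, a white box 150 (x) x 160 (y) x 120 mm high, fixed. Origin: centre of its underside; front, with the tray, to its -x; z up. The hidden latch pad gives like a spring when pressed: about 3 N at first touch, 0.4 N more per mm; it trips at about 6 mm of travel (5.4 N), a hard stop follows at 8 mm (6.2 N). Over 25 N between pin and reader breaks it.
- release_hole (a point): Centre of the mouth of the release hole in the reader's flat top, 15 mm in front of its middle, inside an engraved ring of 21 mm diameter. Round, 8.5 mm diameter, straight down through the 10 mm thick top into a hollow. Below it the latch pad, an 18 mm disc, lies 22 to 66 mm below the mouth, differently in every unit and not measured. z up.
- tray_front (a point): Middle of the tray's front face (108 mm wide, 34 mm high, 32 mm above the bench); moves with the tray towards -x of the reader.
- tray (a joint): How far the tray has come out, m: 0 locked, 0.045 all the way out. Once the latch trips a spring drives it and a damper slows it: about 2.5 s to the end if the latch is kept pressed. If the latch is let up before 0.034, the tray stops in a safety notch (about 0.012 or 0.024) and must be released by pressing again.
- pin: Release pin, 50 g, standing upright in the stand at the start. Origin: the tip of its rod (flat end); z along the pin towards the grip. Steel rod 6 mm diameter and 88 mm long, then a collar 20 mm diameter from 88 to 91 mm, then a black square grip 14 x 14 mm from 91 to 146 mm, its faces square to the pin's x and y.
- stand: Pin stand, fixed to the bench: an aluminium block 40 x 40 mm, its top 98 mm above the bench, on a 70 x 70 x 6 mm foot. Origin: centre of its underside; z up.
- socket (a point): Centre of the mouth of the socket in the stand's top: round, 10 mm diameter, 89 mm deep, with a 3 mm chamfer. Fully home, the pin's collar rests on the top (or the tip on the socket's floor 89 mm down), so that the tip is 88 mm below this point.
- tin: Bystander: round grey lidded tin, 61 mm diameter, 32 mm high, loose. It and the stand may stand in either one's place. Origin: centre of its underside.
- petri: Bystander: stack of two petri dishes, 59 mm diameter, 31 mm high, loose. Origin: centre of its underside.
- amber_vial: Bystander: small brown vial with a black cap, 23 mm diameter, 45 mm high, loose. Origin: centre of its underside.

How it is judged:
By the outcome, as a careful person would: the job done as asked, in the order asked, and still so for the second after the job is handed in, with the robot touching nothing.
It also fails if it takes over 72 s, if anything falls off the work surface, if the arm or the gripper's body presses on something with over 40 N, if the wrist force passes 120 N, or if a joint passes its speed limit or range.

ROBOT

A 7-joint arm with a two-finger parallel gripper is mounted at the origin on a cart in front of the work surface, level with it; the furniture and walls round the work are solid. World frame = base frame: x ahead of the robot, y to its left, z up, the work surface at z = 0. Lengths are in m, angles in degrees, forces in N, time in s.
With the tool pointing down it reaches from about 0.425 to 0.875 m from the base axis. Payload 4.7 kg.
Tool frame: the origin (TCP) lies at the very end of the fingers, on their centre line; the grasp point (between the pads) lies env.grip_point_offset behind it (env.grip_point_offset is the distance from the TCP to the grasp point, in m); z points along the fingers, y is the direction in which the jaws open and shut (so a half turn about z gives the same grasp; the last joint's range is limited). The gripper opens to 87 mm and grips with 3 to 60 N. Pads are 19 mm wide; open, the fingers measure 117 mm over their backs; the gripper's body (75 mm by 190 mm) begins 51 mm behind the grasp point.
Start: joints at [-75.396, 18.392, -4.016, 83.108, 1.295, 78.541, -3.26], TCP at [0.155, 0.631, 0.223] pointing down, gripper open.
Joint ranges: [-163.93, 163.93], [-17.29, 119.83], [-79.2, 71.16], [3.27, 140.29], [-89.18, 269.18], [5.43, 117.66], [-154.24, 154.24]. Speed limits (degrees/s): [147.25, 147.25, 180, 180, 180, 180, 180].

INTERFACE

Orientations are given as [roll, pitch, yaw] about the fixed x, y, z axes, in that order (R = Rz(yaw) Ry(pitch) Rx(roll)).
In Python, from cell import env gives the robot as it stands.
- The arm moves only by the tool send_rows, never from a script. Its argument "plan" is a list of rows, each a list of 7 numbers: the finger opening in mm, from 0 to 87, then the shift along the tool's x, y, z in mm, then the turn, a rotation vector about the tool's x, y, z in rad. A call has 1 to 12 rows; each row shifts and turns the commanded pose from where the row before left it, along the tool's axes as they then stand; what a row does not reach is not made up. A row lasts 1/10 s, in which the tool goes at most 50 mm and 8.59 degrees, less where a joint would pass 70% of its speed; a pose out of reach is approached as far as the arm can. A call is refused whole if a number of a shift passes 50 or a number of a turn 0.15, either way. A call with a gripper value outside its range is refused whole. The fingers move at their own pace and stop on an object; "grip_force" is the grip in N (left out, the last holds). Time passes only in rows, so rows that do not move let the fingers close. It gives the time, the measured TCP pose, the force and the opening at its end, in the units of the state.
- env.get_obs(): the state, without advancing time (a new reading comes with each control period).
- env.read_camera(name): name is "scene" or "top"; returns the picture (384x512x3 uint8, red, green, blue); there is no depth.
- env.get_calibration(name): a dict with "fx", "fy", "cx", "cy" (pixels), "extrinsics" (4x4, takes a point from camera to world coordinates). Camera axes: x right, y down, z forward; pixel columns grow to the right and rows downward; lengths in m; the calibration is good to about 2 mm. A picture is of the moment at which its call begins. get_calibration takes no time and is no camera call.
- env.sign_off(): hands the job in, once; it reports no verdict.
Trained networks look in the newest picture that a camera, given by its name, has taken for a name from the list of things; names that differ only in an ending like _2 or _b are one class to them, and where a whole thing is asked for, a point or a joint stands for the part that bears it (a point fixed in the world has none). Each returns a list of dicts, best first, with "confidence" (0 to 1); they miss things now and then, are a little off and sometimes report something else, mostly with a low value. They report only what shows in the picture. A call takes as long as a camera call.
- env.regions_of(camera, query): "region" (384x512 bool, what is visible of it) and "rect" ([left, top, right, bottom] in pixels, round what is visible of it).
The state is a dict: "time_s": time; "qpos": joint angles; "joint_velocities": joint speeds; "effort": joint torques, N m; "tool_pos": TCP position; "tool_rot": TCP orientation; "force": force on the tool from outside, world axes, zero at the start; "wrist_torque": the same for the moment, N m; "grip_width": finger opening in m.
Only numpy, scipy, OpenCV 4.12 (cv2) and the standard library are available. Lean on these libraries where they do the work, as an engineer would, in place of code of your own. Each camera call takes 0.05 s, during which the arm holds its last target. There are 200 camera calls.

## Working session

There is one attempt and no reset: what is moved stays moved. The work goes in short steps, Python scripts to look and compute and a tool call to move; the robot and the scene stay as the last step left them, time stands still between calls to the robot, and variables do not carry over. Pictures are saved under pics/ and viewed, about 8 in all and at most 12, crops included, and the job is handed in when it is done.

Besides the shell and the picture viewer there is one more tool, called after "Request:" as a command line: name --pt "numbers of a row" for each row, then --argument value for the rest. send_rows: Moves the arm, as the interface text tells. Its arguments: {"type":"object","properties":{"plan":{"type":"array"},"grip_force":{"type":"number"}},"required":["plan"]}

```bash
mkdir -p pics; ls
python3 - <<'E'
from cell import env
import cv2,numpy as np
np.set_printoptions(precision=4,suppress=True)
o=env.get_obs()
for k in o: print(k,o[k])
print(env.grip_point_offset)
for c in ("scene","top"):
    im=env.read_camera(c); cv2.imwrite(f"pics/{c}0.png",im[:,:,::-1])
    k=env.get_calibration(c); print(c,k)
    for n in ("reader","pin","stand","tin","petri","amber_vial","release_hole","tray_front","socket"):
        try:
            for d in env.regions_of(c,n)[:2]:
                m=d["region"]; ys,xs=np.nonzero(m); print(c,n,round(d["confidence"],2),d["rect"],xs.mean().round(1),ys.mean().round(1),m.sum())
        except Exception as e: print(n,e)
E
```

```text
pics
time_s 0.0
qpos [-75.3973  18.4398  -4.0154  83.1733   1.2961  78.5393  -3.2607]
joint_velocities [-0.0115 -0.0069 -0.0675 -0.0687 -0.0644 -0.0187 -0.0598]
effort [  0.001  -49.1312  -0.4034 -31.2521  -0.0637   0.044    0.0002]
tool_pos [0.1549 0.6307 0.2215]
tool_rot [-179.8929    0.0067  166.2065]
force [0.6075 0.5857 0.2413]
wrist_torque [ 0.0454 -0.0246  0.039 ]
grip_width 0.08715122637468914
0.0187
scene {'fx': 419.8635827816803, 'fy': 419.8635827816803, 'cx': 250.69746823240678, 'cy': 191.12172839153698, 'extrinsics': array([[-0.8864, -0.213 ,  0.4109,  0.1842],
       [-0.4628,  0.4137, -0.784 ,  0.5258],
       [-0.003 , -0.8852, -0.4653,  0.5433],
       [ 0.    ,  0.    ,  0.    ,  1.    ]])}
scene reader 0.57 [201.2, 169.3, 287.4, 251.9] 245.8 209.5 5851
scene pin 0.74 [310.5, 143.9, 319.4, 170.1] 315.5 156.6 191
scene pin 0.49 [180.6, 258.1, 187.5, 285.1] 183.4 270.6 259
scene stand 0.6 [294.6, 167.6, 332.7, 208.5] 313.2 188.7 912
scene tin 0.65 [201.0, 286.2, 238.5, 319.9] 218.5 302.4 974
scene tin 0.51 [199.4, 169.6, 289.7, 250.7] 245.8 209.6 5942
scene amber_vial 
[... 351 characters left out ...]
09554, 'extrinsics': array([[ 0.0004, -0.9914,  0.1306,  0.4449],
       [-0.9999,  0.0017,  0.016 , -0.2038],
       [-0.0161, -0.1306, -0.9913,  0.9206],
       [ 0.    ,  0.    ,  0.    ,  1.    ]])}
top reader 0.84 [215.8, 141.8, 300.4, 223.7] 259.2 184.1 5575
top stand 0.93 [325.5, 211.0, 366.4, 242.1] 344.1 225.6 866
top tin 0.83 [139.9, 207.0, 165.2, 237.4] 151.1 220.5 613
top petri 0.72 [333.0, 153.0, 359.4, 176.8] 344.5 164.4 541
top amber_vial 0.51 [329.0, 211.7, 363.9, 242.5] 344.4 225.5 790
top release_hole 0.83 [218.1, 146.1, 300.3, 225.3] 259.3 184.3 5477
top tray_front 0.5 [240.0, 216.3, 286.9, 221.6] 260.8 220.5 108
top socket 0.82 [328.5, 207.6, 364.5, 244.7] 344.6 225.3 849
```

Run:
```python
import cv2
a=cv2.imread("pics/top0.png")[120:260,120:380]; cv2.imwrite("pics/t1.png",cv2.resize(a,None,fx=3,fy=3,interpolation=cv2.INTER_CUBIC))
a=cv2.imread("pics/scene0.png")[130:330,140:400]; cv2.imwrite("pics/s1.png",cv2.resize(a,None,fx=3,fy=3,interpolation=cv2.INTER_CUBIC))
```

```text
(no output)
```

View pics/t1.png

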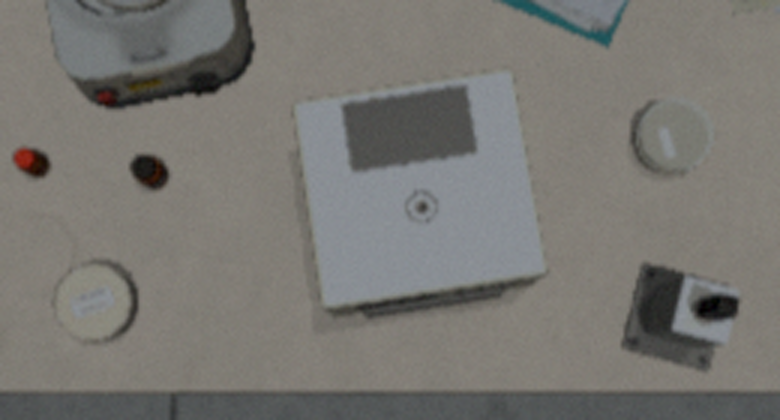

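View pics/s1.png

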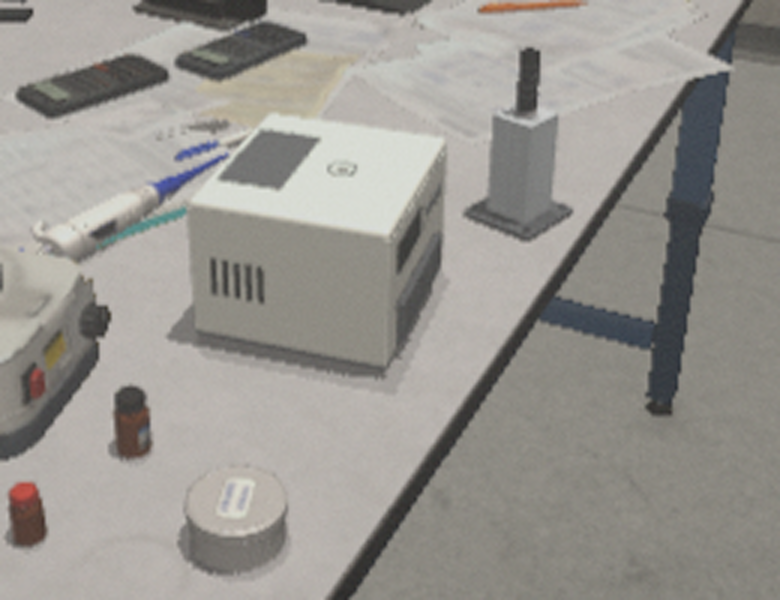

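```bash
cat > h.py <<'E'
import cv2,numpy as np
from cell import env
np.set_printoptions(precision=4,suppress=True)
def ray(c,u,v):
    k=env.get_calibration(c);E=k["extrinsics"]
    d=E[:3,:3]@np.array([(u-k["cx"])/k["fx"],(v-k["cy"])/k["fy"],1]); return E[:3,3],d
def at(c,u,v,z):
    o,d=ray(c,u,v); return o+d*(z-o[2])/d[2]
def px(c,p):
    k=env.get_calibration(c);E=k["extrinsics"]; q=E[:3,:3].T@(np.array(p)-E[:3,3])
    return np.array([k["fx"]*q[0]/q[2]+k["cx"],k["fy"]*q[1]/q[2]+k["cy"]])
E
python3 - <<'E'
from h import *
T=lambda p:((p[0]+.5)/3-.5+120,(p[1]+.5)/3-.5+120)
S=lambda p:((p[0]+.5)/3-.5+140,(p[1]+.5)/3-.5+130)
print("reader top")
R=[at("top",*T(p),.12) for p in [(295,103),(512,70),(546,270),(324,308)]]
for r in R: print(r)
print(np.mean(R,0),[np.linalg.norm(R[i]-R[i-1]) for i in range(4)],[np.degrees(np.arctan2(*(R[i]-R[i-1])[1::-1])) for i in range(4)])
print("hole top",at("top",*T((421,206)),.12),"scene",at("scene",*S((342,169)),.12))
print("stand block top")
R=[at("top",*T(p),.098) for p in [(682,276),(739,288),(727,343),(672,332)]]
print(np.mean(R,0),[np.linalg.norm(R[i]-R[i-1]) for i in range(4)],[np.degrees(np.arctan2(*(R[i]-R[i-1])[1::-1])) for i in range(4)])
R=[at("top",*T(p),.006) for p in [(646,264),(622,347),(708,369)]]
print("foot",(R[0]+R[2])/2,[np.degrees(np.arctan2(*(R[i]-R[i-1])[1::-1])) for i in (1,2)])
R=[at("scene",*S(p),.098) for p in [(490,114),(524,99),(557,112),(524,126)]]
print("scene block",np.mean(R,0))
print("scene grip top",at("scene",*S((530,49)),.156))
im=cv2.imread("pics/top0.png"); 
a=im[205:250,320:372]; cv2.imwrite("pics/t2.png",cv2.resize(a,None,fx=14,fy=13,interpolation=cv2.INTER_CUBIC))
g=cv2.cvtColor(im,6).astype(float)[182:196,254:267]; print(g.astype(int))
E
```

```text
reader top
[ 0.6367 -0.121   0.12  ]
[ 0.6602 -0.2757  0.12  ]
[ 0.5172 -0.2974  0.12  ]
[ 0.4908 -0.1429  0.12  ]
[ 0.5762 -0.2092  0.12  ] [np.float64(0.14751662196505938), np.float64(0.15643142334927557), np.float64(0.1447049561635758), np.float64(0.1567679486094502)] [np.float64(8.531827267405353), np.float64(-81.34998752901167), np.float64(-171.3472041879814), np.float64(99.67756465290184)]
hole top [ 0.5624 -0.2105  0.12  ] scene [ 0.5635 -0.2121  0.12  ]
stand block top
[ 0.4908 -0.4123  0.098 ] [np.float64(0.04067584727335103), np.float64(0.04106630117416947), np.float64(0.04022055662843313), np.float64(0.03931652823855324)] [np.float64(-11.844071598763877), np.float64(-102.09580011916168), np.float64(165.6613092438062), np.float64(78.61204214550104)]
foot [ 0.4908 -0.4132  0.006 ] [np.float64(162.4971989915995), np.float64(-104.40376966821539)]
scene block [ 0.4939 -0.4152  0.098 ]
scene grip top [ 0.4927 -0.4155  0.156 ]
[[143 141 142 141 137 142 139 139 141 143 143 140 144]
 [140 141 141 136 120 126 121 121 127 134 142 141 141]
 [138 143 141 128 107 122 125 111 113 124 137 140 139]
 [142 139 128 116 119 135 138 128 124 116 123 138 140]
 [141 129 118 124 135 138 131 128 134 127 117 119 136]
 [138 118 125 138 129 117  99 100 124 136 122 115 134]
 [135 120 135 139 120 101  74  67 106 135 136 123 135]
 [138 120 137 138 116  90  70  66 100 129 134 121 135]
 [139 119 117 134 128 103  86  93 121 131 130 117 135]
 [140 127 112 132 138 130 124 123 135 136 126 131 138]
 [138 136 122 121 128 136 138 138 124 124 128 136 140]
 [143 141 131 125 126 125 129 128 108 123 135 140 142]
 [142 143 140 138 137 132 130 133 126 134 143 140 141]
 [142 142 139 141 142 138 140 138 140 142 141 141 141]]
```

View pics/t2.png

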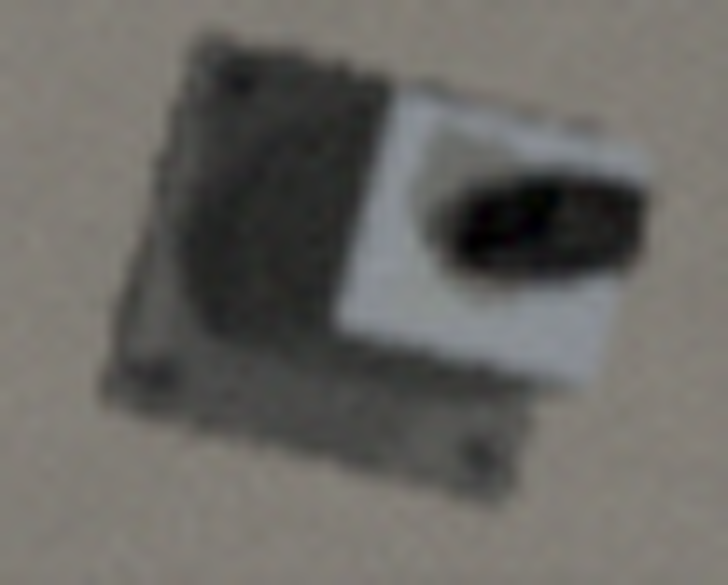

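```bash
cat >> h.py <<'E'
from scipy.spatial.transform import Rotation as Ro
def rows(p,q,yaw0,yaw1,n,g=87):
    """straight world line p->q in n rows, tool-down, as tool-frame rows"""
    d=(np.array(q)-p)/n; dy=(yaw1-yaw0)/n; out=[]
    for i in range(n):
        s=Ro.from_euler("xyz",[180,0,yaw0+i*dy],degrees=True).inv().apply(d)*1000
        out.append([g]+[round(float(x),1) for x in s]+[0,0,round(float(-np.radians(dy)),3)])
    return str(out).replace(" ","")
E
python3 - <<'E'
from h import *
print(rows([.155,.631,.2225],[.45,.15,.30],166.2,121.7,12)); print(rows([.45,.15,.3],[.4917,-.4137,.27],121.7,77.3,12))
E
```

```text
[[87,-33.4,-33.1,-6.5,0,0,0.065],[87,-35.5,-30.8,-6.5,0,0,0.065],[87,-37.4,-28.5,-6.5,0,0,0.065],[87,-39.2,-26.0,-6.5,0,0,0.065],[87,-40.8,-23.4,-6.5,0,0,0.065],[87,-42.2,-20.7,-6.5,0,0,0.065],[87,-43.5,-17.9,-6.5,0,0,0.065],[87,-44.5,-15.1,-6.5,0,0,0.065],[87,-45.4,-12.2,-6.5,0,0,0.065],[87,-46.1,-9.2,-6.5,0,0,0.065],[87,-46.6,-6.2,-6.5,0,0,0.065],[87,-46.9,-3.2,-6.5,0,0,0.065]]
[[87,-41.8,-21.7,2.5,0,0,0.065],[87,-43.1,-19.0,2.5,0,0,0.065],[87,-44.2,-16.2,2.5,0,0,0.065],[87,-45.2,-13.3,2.5,0,0,0.065],[87,-46.0,-10.3,2.5,0,0,0.065],[87,-46.5,-7.3,2.5,0,0,0.065],[87,-46.9,-4.3,2.5,0,0,0.065],[87,-47.1,-1.3,2.5,0,0,0.065],[87,-47.1,1.8,2.5,0,0,0.065],[87,-46.9,4.8,2.5,0,0,0.065],[87,-46.5,7.8,2.5,0,0,0.065],[87,-45.9,10.8,2.5,0,0,0.065]]
```

Request:
send_rows --pt "87 -33 -33 -6.5 0 0 0.065" --pt "87 -35.5 -31 -6.5 0 0 0.065" --pt "87 -37.5 -28.5 -6.5 0 0 0.065" --pt "87 -39 -26 -6.5 0 0 0.065" --pt "87 -41 -23.5 -6.5 0 0 0.065" --pt "87 -42 -20.5 -6.5 0 0 0.065" --pt "87 -43.5 -18 -6.5 0 0 0.065" --pt "87 -44.5 -15 -6.5 0 0 0.065" --pt "87 -45.5 -12 -6.5 0 0 0.065" --pt "87 -46 -9 -6.5 0 0 0.065" --pt "87 -46.5 -6 -6.5 0 0 0.065" --pt "87 -47 -3 -6.5 0 0 0.065"

```text
time_s: 2.2
tool_pos: [0.4501, 0.1488, 0.3012]
tool_rot: [179.9, -0.0, 121.4]
force: [0.3, 0.2, 0.7]
grip_width: 0.0869
```

Request:
send_rows --pt "87 -42 -21.5 2.5 0 0 0.065" --pt "87 -43 -19 2.5 0 0 0.065" --pt "87 -44 -16 2.5 0 0 0.065" --pt "87 -45 -13.5 2.5 0 0 0.065" --pt "87 -46 -10.5 2.5 0 0 0.065" --pt "87 -46.5 -7.5 2.5 0 0 0.065" --pt "87 -47 -4.5 2.5 0 0 0.065" --pt "87 -47 -1.5 2.5 0 0 0.065" --pt "87 -47 2 2.5 0 0 0.065" --pt "87 -47 5 2.5 0 0 0.065" --pt "87 -46.5 8 2.5 0 0 0.065" --pt "87 -46 11 2.5 0 0 0.065"

```text
time_s: 3.4
tool_pos: [0.4889, -0.4148, 0.2704]
tool_rot: [180.0, -0.0, 76.8]
force: [-0.6, -0.4, 1.7]
grip_width: 0.0869
```

Request:
send_rows --pt "60 0 0 0 0 0 0" --pt "60 0 0 0 0 0 0"

```text
time_s: 3.6
tool_pos: [0.487, -0.4148, 0.2697]
tool_rot: [-179.9, 0.0, 76.7]
force: [0.0, 0.2, -0.5]
grip_width: 0.0778
```

Request:
send_rows --pt "50 1 2.5 30 0 0 0" --pt "50 1 2 35 0 0 0" --pt "50 0 0 30 0 0 0" --pt "50 0 0 8 0 0 0" --pt "50 0 0 0 0 0 0" --pt "50 0 0 0 0 0 0"

```text
time_s: 4.2
tool_pos: [0.4942, -0.4123, 0.1696]
tool_rot: [179.8, 0.0, 76.9]
force: [0.3, 0.1, 0.2]
grip_width: 0.0502
```

Run:
```python
from h import *
a=env.read_camera("scene")[:,:,::-1][70:220,250:400]; b=env.read_camera("top")[:,:,::-1][150:270,290:410]
cv2.imwrite("pics/g1.png",np.hstack([cv2.resize(a,(400,400),interpolation=2),cv2.resize(b,(400,400),interpolation=2)]))
o=env.get_obs();print(o["tool_pos"],o["tool_rot"],px("scene",o["tool_pos"]))
```

```text
[ 0.494  -0.413   0.1698] [179.8086   0.0455  76.8638] [315.8711 141.0354]
```

View pics/g1.png

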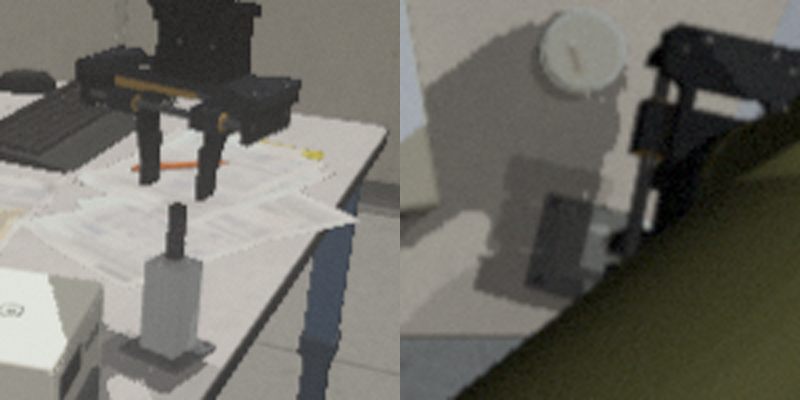

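Request:
send_rows --pt "50 0 0 25 0 0 0" --pt "50 0 0 25 0 0 0" --pt "50 0 0 10 0 0 0" --pt "50 0 0 0 0 0 0" --pt "50 0 0 0 0 0 0" --grip_force 15

```text
time_s: 4.8
tool_pos: [0.4935, -0.4132, 0.1089]
tool_rot: [179.9, 0.0, 76.8]
force: [0.6, -0.6, 0.9]
grip_width: 0.0502
```

Request:
send_rows --pt "10 0 0 0 0 0 0" --pt "10 0 0 0 0 0 0" --pt "10 0 0 0 0 0 0" --pt "10 0 0 0 0 0 0" --pt "10 0 0 0 0 0 0" --pt "10 0 0 0 0 0 0"

```text
time_s: 5.4
tool_pos: [0.4929, -0.4125, 0.1076]
tool_rot: [-180.0, -0.0, 76.8]
force: [-0.6, 0.4, 1.3]
grip_width: 0.0139
```

Request:
send_rows --pt "10 0 0 0 0 0 0" --pt "10 0 0 0 0 0 0" --pt "10 0 0 0 0 0 0" --grip_force 30

```text
time_s: 5.7
tool_pos: [0.4929, -0.4125, 0.1076]
tool_rot: [-180.0, -0.0, 76.8]
force: [-0.3, 1.3, 0.7]
grip_width: 0.0138
```

Request:
send_rows --pt "10 0 0 -10 0 0 0" --pt "10 0 0 -20 0 0 0" --pt "10 0 0 -30 0 0 0" --pt "10 0 0 -30 0 0 0" --pt "10 0 0 -30 0 0 0" --pt "10 0 0 -20 0 0 0" --pt "10 0 0 -10 0 0 0" --pt "10 0 0 0 0 0 0" --pt "10 0 0 0 0 0 0"

```text
time_s: 6.6
tool_pos: [0.4928, -0.4121, 0.2566]
tool_rot: [-179.9, -0.0, 76.8]
force: [-0.9, -0.4, -0.9]
grip_width: 0.0141
```

Run:
```python
from h import *
a=env.read_camera("scene")[:,:,::-1];cv2.imwrite("pics/full_s2.png",a)
o=env.get_obs();p=o["tool_pos"];print(p,o["tool_rot"],o["force"],o["grip_width"])
print(rows(p,[.563,-.2113,p[2]],76.8,76.8,6,10))
b=a[60:220,250:410]; cv2.imwrite("pics/g2.png",cv2.resize(b,(600,600),interpolation=2))
```

```text
[ 0.4927 -0.4119  0.2562] [-179.8987   -0.0551   76.8242] [-0.0405 -0.0546  0.3208] 0.014007552092050473
[[10,35.2,3.8,0.0,0,0,-0.0],[10,35.2,3.8,0.0,0,0,-0.0],[10,35.2,3.8,0.0,0,0,-0.0],[10,35.2,3.8,0.0,0,0,-0.0],[10,35.2,3.8,0.0,0,0,-0.0],[10,35.2,3.8,0.0,0,0,-0.0]]
```

View pics/g2.png

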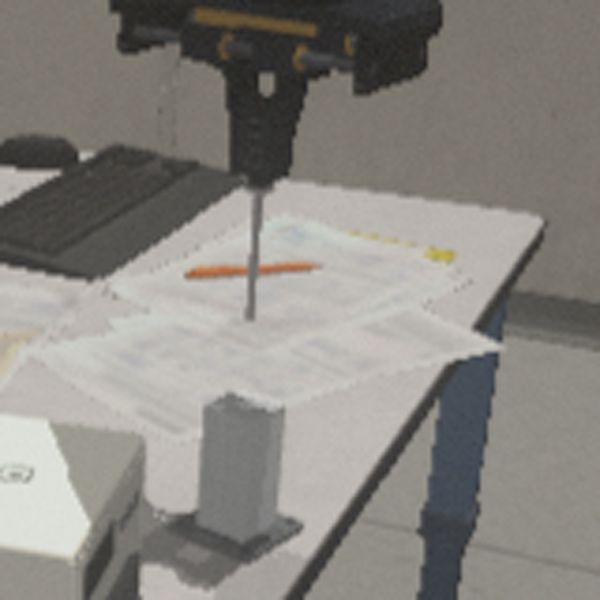

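Run:
```python
from h import *
p=np.array([.4927,-.4120,.2562])
for dz in (-.0075,-.0105,-.0985): print(px("scene",p+[0,0,dz]), (px("scene",p+[0,0,dz])-[250,60])*3.75)
a=cv2.imread("pics/full_s2.png",0).astype(float)
for r in range(108,148): 
    w=a[r,308:326]; d=np.clip(np.median(w)-w-6,0,None); print(r,(d*np.arange(308,326)).sum()/max(d.sum(),1e-3),d.sum()) if r%2==0 else 0
```

```text
[318.5524 110.0568] [257.0716 187.7131]
[318.4615 111.2843] [256.7308 192.3162]
[315.9042 145.8266] [247.1407 321.8496]
108 318.9859813084112 107.0
110 312.89 100.0
112 313.63448275862066 362.5
114 318.15909090909093 176.0
116 318.15263157894736 190.0
118 318.1008902077151 168.5
120 317.7165354330709 190.5
122 316.69934640522877 153.0
124 317.4765100671141 149.0
126 317.62857142857143 140.0
128 317.247311827957 186.0
130 318.2111801242236 161.0
132 317.0 6.0
134 315.9451219512195 164.0
136 316.6434108527132 129.0
138 316.6858237547893 130.5
140 316.66923076923075 130.0
142 316.2484076433121 157.0
144 316.1951219512195 164.0
146 0.0 0.0
```

Request:
send_rows --pt "10 20 2.3 0 0 0 0" --pt "10 30 3.3 0 0 0 0" --pt "10 40 4.4 0 0 0 0" --pt "10 40 4.4 0 0 0 0" --pt "10 40 4.4 0 0 0 0" --pt "10 28 3 0 0 0 0" --pt "10 15 1.5 0 0 0 0" --pt "10 0 0 15 0 0 0" --pt "10 0 0 13 0 0 0" --pt "10 0 0 0 0 0 0" --pt "10 0 0 0 0 0 0"

```text
time_s: 7.75
tool_pos: [0.5629, -0.2125, 0.2288]
tool_rot: [-179.9, 0.0, 76.6]
force: [0.2, 0.2, -0.3]
grip_width: 0.0139
```

Run:
```python
from h import *
o=env.get_obs();p=o["tool_pos"];print(p,o["tool_rot"],o["force"],o["grip_width"])
A=env.read_camera("scene")[:,:,::-1];cv2.imwrite("pics/s3.png",A);B=env.read_camera("top")[:,:,::-1];cv2.imwrite("pics/top3.png",B)
a=A[150:210,225:285];b=B[150:230,220:300]
cv2.imwrite("pics/g3.png",np.hstack([cv2.resize(a,(480,480),interpolation=2),cv2.resize(b,(320,480),interpolation=2)]))
tip=p+[0,0,-.0985];print(tip,px("scene",tip),(px("scene",tip)-[225,150])*8)
```

```text
[ 0.5629 -0.2125  0.2288] [-179.9205    0.0422   76.6196] [ 0.2349  0.2243 -0.3392] 0.013876931855845917
[ 0.5629 -0.2125  0.1303] [253.9831 181.8306] [231.8648 254.6445]
```

View pics/g3.png

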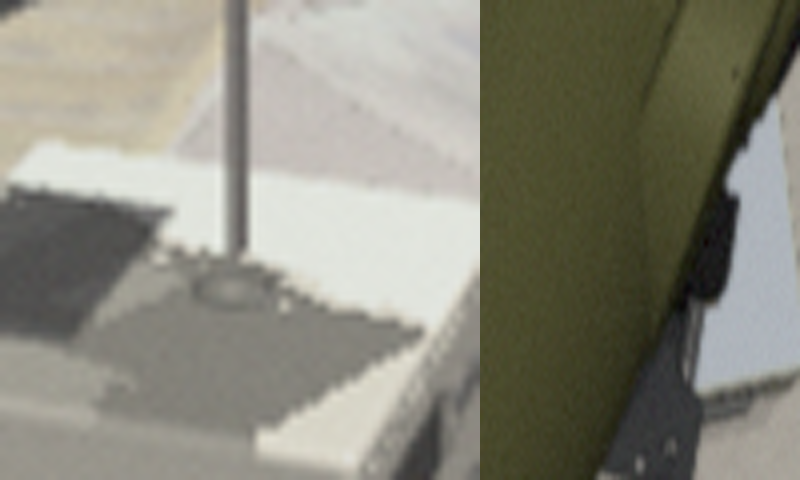

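Run:
```python
from h import *
a=cv2.imread("pics/scene0.png",0).astype(float)
print(a[178:194,244:264].astype(int))
from scipy.optimize import minimize
def fit(cam,img,x0):
    th=np.linspace(0,2*np.pi,72,endpoint=False)
    big=cv2.GaussianBlur(img,(0,0),.6).astype(np.float32)
    def cost(q):
        P=[]
        for r in (.001,.002,.003,.0095,.0100): P+= [px(cam,[q[0]+r*np.cos(t),q[1]+r*np.sin(t),.12]) for t in th]
        P=np.array(P,np.float32); return float(cv2.remap(big,P[:,0].copy(),P[:,1].copy(),cv2.INTER_CUBIC).mean())
    best=min((minimize(cost,[x0[0]+i*.001,x0[1]+j*.001],method="Nelder-Mead",options=dict(xatol=5e-5,fatol=1e-3)) for i in(-2,0,2) for j in (-2,0,2)),key=lambda r:r.fun)
    return best.x,best.fun
h,f=fit("scene",a,(.5635,-.2121)); print("scene",h,f,px("scene",[*h,.12]))
b=cv2.imread("pics/top0.png",0).astype(float)
h,f=fit("top",b,(.5624,-.2105)); print("top",h,f,px("top",[*h,.12]))
c=cv2.imread("pics/s3.png",0).astype(float)
print(c[170:192,248:262].astype(int))
```

```text
[[132 193 213 218 217 218 216 217 216 218 217 216 217 217 217 219 217 217
  216 217]
 [177 214 217 217 217 217 217 217 218 217 217 218 219 218 218 218 217 218
  218 217]
 [212 217 217 217 216 218 216 218 217 217 218 217 218 215 218 216 217 217
  219 217]
 [218 217 216 219 218 218 217 218 216 218 217 216 216 217 217 217 217 217
  216 217]
 [218 216 217 217 218 217 216 217 217 217 217 217 216 218 218 216 218 218
  218 217]
 [216 217 218 217 215 217 216 207 206 206 205 202 212 217 218 217 218 218
  217 218]
 [218 217 215 217 217 206 199 196 204 195 192 192 194 199 201 214 217 218
  217 217]
 [217 218 217 217 217 175 178 212 206 197 199 202 196 191 158 208 216 216
  216 216]
 [216 216 217 217 215 162 197 214 191 158 163 168 211 199 168 209 216 217
  218 217]
 [217 214 216 216 218 184 179 194 193 172 174 175 190 154 185 214 216 218
  218 218]
 [217 217 215 217 216 217 199 185 194 191 192 195 177 179 211 217 218 218
  216 216]
 [218 218 218 218 217 217 217 218 216 216 216 216 219 217 216 218 217 217
  217 217]
 [218 218 217 217 218 217 215 218 215 218 216 217 217 216 218 217 217 217
  218 216]
 [217 216 217 218 217 218 218 217 218 217 216 218 217 218 218 218 216 218
  218 218]
 [217 218 217 217 218 217 217 217 217 217 219 218 216 217 218 218 216 217
  217 217]
 [218 217 217 217 217 217 217 218 217 216 217 217 216 217 217 217 219 219
  217 218]]Traceback (most recent call last):
  File "<stdin>", line 14, in <module>
  File "<stdin>", line 12, in fit
  File "<stdin>", line 12, in <genexpr>
    res = _minimize_neldermead(fun, x0, args, callback, bounds=bounds,
                               **options)
    fxcc = func(xcc)
    fx = function(np.copy(x), *(wrapper_args + args))
  File "<stdin>", line 10, in cost
  File "h.py", line 10, in px
    k=env.get_calibration(c);E=k["extrinsics"]; q=E[:3,:3].T@(np.array(p)-E[:3,3])
ValueError: time passes only in moves, steps and waits
```

```bash
sed -i 's/^def ray/K={c:env.get_calibration(c) for c in ("scene","top")}\ndef ray/; s/k=env.get_calibration(c)/k=K[c]/' h.py
python3 - <<'E'
from h import *
def cen(f,r0,r1,c0,c1,bg):
    a=cv2.imread(f,0).astype(float)[r0:r1,c0:c1]; d=np.clip(bg-a-4,0,None); yy,xx=np.mgrid[r0:r1,c0:c1]
    return (d*xx).sum()/d.sum(),(d*yy).sum()/d.sum()
s=cen("pics/scene0.png",181,191,247,262,217); t=cen("pics/top0.png",182,196,254,267,140)
print("scene",s,at("scene",*s,.12)); print("top",t,at("top",*t,.12))
c=cv2.imread("pics/s3.png",0).astype(int)
print(c[168:192,246:263])
E
```

```text
scene (np.float64(253.81063658340048), np.float64(186.05882352941177)) [ 0.5631 -0.212   0.12  ]
top (np.float64(260.1447852760736), np.float64(188.23435582822086)) [ 0.5626 -0.2108  0.12  ]
[[202 192 190 189 190 189 192 139 116 108 178 190 190 192 192 191 192]
 [212 200 196 190 190 191 192 142 117 108 179 190 192 191 192 190 191]
 [223 217 214 211 207 210 205 147 114 106 182 190 192 191 190 193 192]
 [226 227 226 225 225 224 223 158 120 109 198 210 209 207 205 199 194]
 [226 225 226 225 226 225 226 161 119 109 216 226 226 222 223 218 216]
 [226 225 226 227 226 225 226 161 117 108 215 227 226 225 226 225 225]
 [225 224 227 226 226 224 226 160 119 108 215 226 226 226 226 224 225]
 [209 223 226 226 227 226 225 161 119 107 215 225 226 227 226 226 226]
 [169 220 226 226 226 225 224 163 117 107 215 226 225 226 227 225 226]
 [200 223 226 226 225 226 226 160 117 105 216 225 225 226 226 227 225]
 [222 226 226 225 226 225 225 163 115 108 215 227 226 226 225 225 226]
 [219 221 225 226 226 227 226 161 118 107 215 226 227 226 225 225 226]
 [187 187 215 222 208 223 226 162 117 106 216 226 226 225 225 225 225]
 [139 128 178 188 146 193 202 152 120 150 212 225 226 225 227 226 225]
 [145 130 130 131 140 131 130 130 127 176 189 200 218 221 226 227 226]
 [141 131 131 131 145 126 126 125 124 123 124 128 174 188 203 219 221]
 [156 144 131 123 120 117 124 122 121 117 117 122 119 127 164 205 213]
 [150 147 132 106 113 125 131 141 140 133 123 118 103 126 179 188 207]
 [131 128 129 103 117 125 134 145 143 134 129 131 113 126 127 130 175]
 [127 131 127 115 113 118 123 130 131 126 127 124 128 128 162 137 130]
 [127 131 130 126 126 120 117 115 114 116 122 119 128 133 178 145 130]
 [131 128 130 129 133 129 129 129 131 131 130 131 129 133 128 128 130]
 [129 128 129 130 130 130 127 129 128 129 130 130 130 130 126 130 128]
 [130 128 129 130 129 130 131 128 129 129 127 128 130 131 131 131 131]]
```

Request:
send_rows --pt "10 0.3 0.3 4 0 0 0" --pt "10 0 0 3 0 0 0" --pt "10 0 0 1 0 0 0" --pt "10 0 0 0 0 0 0" --pt "10 0 0 0 0 0 0"

```text
time_s: 8.35
tool_pos: [0.5647, -0.2101, 0.2216]
tool_rot: [180.0, -0.0, 76.8]
force: [0.8, 0.3, 0.2]
grip_width: 0.0138
```

Request:
send_rows --pt "10 0 0 0.5 0 0 0" --pt "10 0 0 0.5 0 0 0" --pt "10 0 0 0 0 0 0"

```text
time_s: 8.65
tool_pos: [0.5646, -0.2102, 0.2205]
tool_rot: [180.0, -0.0, 76.8]
force: [-0.1, 0.6, -1.1]
grip_width: 0.0138
```

Request:
send_rows --pt "10 0 0 0.5 0 0 0" --pt "10 0 0 0.5 0 0 0" --pt "10 0 0 0 0 0 0"

```text
time_s: 8.95
tool_pos: [0.5646, -0.2102, 0.2195]
tool_rot: [-180.0, -0.0, 76.8]
force: [-0.1, 0.2, -0.8]
grip_width: 0.0138
```

Run:
```python
from h import *
ims=[env.read_camera("scene")[:,:,::-1] for _ in range(3)]
A=np.mean(ims,0).astype(np.uint8);cv2.imwrite("pics/s4.png",A)
c=cv2.cvtColor(A,6).astype(int)
o=env.get_obs();p=o["tool_pos"];print(p,o["force"],px("scene",p-[0,0,.0985]))
print(c[176:194,246:263])
```

```text
[ 0.5646 -0.2102  0.2196] [ 0.2953 -1.0285 -0.3065] [252.8346 185.8036]
[[169 220 226 226 226 226 145 113 129 217 226 226 226 226 226 226 226]
 [201 223 225 226 226 226 148 113 128 217 226 226 226 226 227 226 226]
 [223 226 225 227 226 226 147 113 127 217 226 226 225 226 226 226 225]
 [222 226 226 226 227 226 145 112 127 217 226 225 226 226 226 226 225]
 [186 200 219 226 225 226 147 114 126 217 226 226 226 226 226 225 226]
 [139 142 180 200 204 204 137 114 127 212 222 226 226 226 226 226 226]
 [144 147 143 140 133 131 112 113 118 176 209 220 221 221 225 226 226]
 [132 130 143 148 134 122 112 113 105 119 175 188 189 209 220 221 225]
 [145 133 132 124 121 116 110 113 104 116 119 122 120 177 194 209 220]
 [147 135 130 107 115 126 117 122 126 131 124 121 100 125 176 208 212]
 [130 129 130 105 118 127 128 139 145 137 130 121 104 125 178 187 188]
 [129 130 130 116 112 120 123 131 130 125 126 104 115 160 167 140 132]
 [131 129 129 131 125 118 118 115 115 117 123 118 128 178 188 173 169]
 [131 130 131 130 129 130 130 131 131 129 131 129 131 131 131 177 186]
 [130 130 131 131 128 131 131 130 129 131 130 130 130 130 132 131 130]
 [130 130 129 130 129 130 131 130 131 130 132 129 130 130 130 131 130]
 [130 131 129 131 128 129 129 130 130 130 131 130 132 130 130 132 130]
 [131 128 130 130 131 131 130 131 129 131 130 128 131 130 131 130 131]]
```

Request:
send_rows --pt "10 -1 -1.2 0 0 0 0" --pt "10 0 0 0.5 0 0 0" --pt "10 0 0 0.5 0 0 0" --pt "10 0 0 0 0 0 0" --pt "10 0 0 0 0 0 0"

```text
time_s: 9.6
tool_pos: [0.5632, -0.2109, 0.2186]
tool_rot: [180.0, -0.0, 76.8]
force: [0.1, -0.6, -0.8]
grip_width: 0.0137
```

Request:
send_rows --pt "10 0 0 0.5 0 0 0" --pt "10 0 0 0.5 0 0 0" --pt "10 0 0 0 0 0 0"

```text
time_s: 9.9
tool_pos: [0.5632, -0.2109, 0.2174]
tool_rot: [-180.0, -0.0, 76.8]
force: [-0.6, -0.2, 0.1]
grip_width: 0.0135
```

Request:
send_rows --pt "10 0 0 0.5 0 0 0" --pt "10 0 0 0.5 0 0 0" --pt "10 0 0 0 0 0 0"

```text
time_s: 10.2
tool_pos: [0.5632, -0.2109, 0.2165]
tool_rot: [-180.0, -0.0, 76.8]
force: [0.3, 0.3, -0.6]
grip_width: 0.0136
```

Request:
send_rows --pt "10 0 0 0.5 0 0 0" --pt "10 0 0 0.5 0 0 0" --pt "10 0 0 0 0 0 0"

```text
time_s: 10.5
tool_pos: [0.5632, -0.2109, 0.2155]
tool_rot: [-180.0, -0.0, 76.8]
force: [1.1, 0.2, -1.3]
grip_width: 0.0136
```

Request:
send_rows --pt "10 0 0 0.5 0 0 0" --pt "10 0 0 0.5 0 0 0" --pt "10 0 0 0 0 0 0"

```text
time_s: 10.8
tool_pos: [0.5632, -0.2109, 0.2145]
tool_rot: [-180.0, -0.0, 76.8]
force: [0.5, -0.0, -1.3]
grip_width: 0.0141
```

Request:
send_rows --pt "10 0 0 0.5 0 0 0" --pt "10 0 0 0.5 0 0 0" --pt "10 0 0 0 0 0 0"

```text
time_s: 11.1
tool_pos: [0.5632, -0.2109, 0.2135]
tool_rot: [-180.0, -0.0, 76.8]
force: [-1.0, 0.6, 0.3]
grip_width: 0.0139
```

Run:
```python
from h import *
A=np.mean([env.read_camera("scene")[:,:,::-1] for _ in range(3)],0).astype(np.uint8);cv2.imwrite("pics/s5.png",A)
c=cv2.cvtColor(A,6).astype(int); print(c[178:194,246:263])
cv2.imwrite("pics/g5.png",cv2.resize(A[150:205,230:285],(600,600),interpolation=2))
```

```text
[[223 226 226 226 226 226 203 134 113 149 217 226 226 226 226 226 226]
 [220 222 225 226 226 226 204 135 113 149 218 226 227 226 226 226 226]
 [189 188 218 222 222 224 205 135 112 150 219 226 226 226 226 226 226]
 [139 131 180 187 187 202 178 127 111 135 211 225 225 226 226 226 226]
 [143 162 138 129 128 131 121 114 112 108 175 201 219 221 225 226 226]
 [142 181 145 130 129 123 119 115 113 105 122 130 178 189 201 219 226]
 [158 137 130 123 122 118 118 114 113 102 113 122 120 129 131 177 200]
 [148 134 130 107 114 128 123 114 110 107 119 118 102 124 131 130 162]
 [129 130 129 102 118 127 129 117 116 113 126 121 104 125 130 138 180]
 [130 129 129 117 112 119 123 115 114 116 127 105 114 128 130 146 134]
 [131 129 130 129 126 117 117 116 115 118 122 118 128 129 129 129 130]
 [130 130 130 130 130 128 131 129 129 131 131 131 131 132 130 130 131]
 [129 131 129 129 129 130 129 130 130 131 130 130 131 131 132 132 131]
 [130 130 130 130 130 131 130 130 131 130 129 130 130 130 131 129 130]
 [131 129 129 130 129 131 130 130 131 130 130 130 131 130 130 131 130]
 [130 130 130 130 130 130 130 131 130 130 129 129 130 130 131 131 130]]
```

View pics/g5.png

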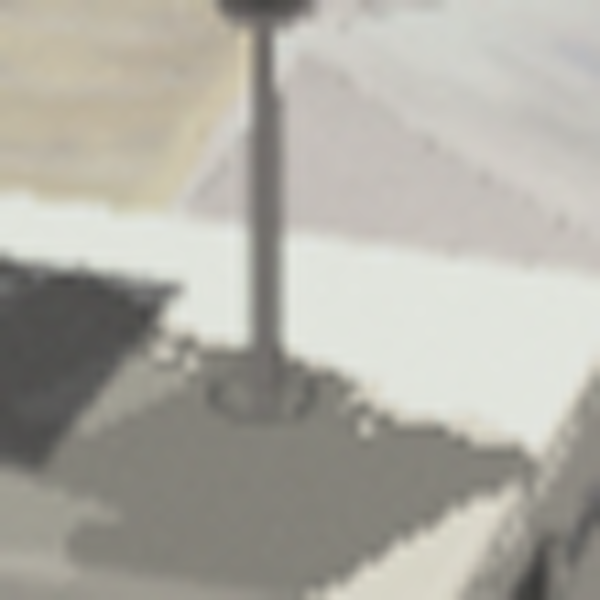

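Request:
send_rows --pt "10 0 0 0.5 0 0 0" --pt "10 0 0 0.5 0 0 0" --pt "10 0 0 0 0 0 0"

```text
time_s: 11.55
tool_pos: [0.5632, -0.2109, 0.2124]
tool_rot: [-180.0, -0.0, 76.8]
force: [-0.6, 0.7, -0.5]
grip_width: 0.0133
```

Request:
send_rows --pt "10 0 0 0.5 0 0 0" --pt "10 0 0 0.5 0 0 0" --pt "10 0 0 0 0 0 0"

```text
time_s: 11.85
tool_pos: [0.5632, -0.2109, 0.2115]
tool_rot: [-180.0, -0.0, 76.8]
force: [-0.5, 0.3, -1.0]
grip_width: 0.0139
```

Request:
send_rows --pt "10 0 0 0.5 0 0 0" --pt "10 0 0 0.5 0 0 0" --pt "10 0 0 0 0 0 0"

```text
time_s: 12.15
tool_pos: [0.5632, -0.2109, 0.2105]
tool_rot: [-180.0, -0.0, 76.8]
force: [0.3, -0.4, -0.9]
grip_width: 0.0137
```

Request:
send_rows --pt "10 0 0 0.5 0 0 0" --pt "10 0 0 0.5 0 0 0" --pt "10 0 0 0 0 0 0"

```text
time_s: 12.45
tool_pos: [0.5632, -0.2109, 0.2095]
tool_rot: [-180.0, -0.0, 76.8]
force: [-0.5, 0.3, -1.1]
grip_width: 0.0139
```

Request:
send_rows --pt "10 0 0 1 0 0 0" --pt "10 0 0 1 0 0 0" --pt "10 0 0 1 0 0 0" --pt "10 0 0 1 0 0 0" --pt "10 0 0 0 0 0 0"

```text
time_s: 12.95
tool_pos: [0.5631, -0.2109, 0.2053]
tool_rot: [-180.0, -0.0, 76.8]
force: [0.1, 0.4, -1.0]
grip_width: 0.0136
```

Request:
send_rows --pt "10 0 0 1 0 0 0" --pt "10 0 0 1 0 0 0" --pt "10 0 0 1 0 0 0" --pt "10 0 0 1 0 0 0" --pt "10 0 0 0 0 0 0"

```text
time_s: 13.45
tool_pos: [0.5631, -0.2108, 0.2014]
tool_rot: [-180.0, -0.0, 76.8]
force: [-0.1, -1.1, -0.7]
grip_width: 0.014
```

Request:
send_rows --pt "10 0 0 1 0 0 0" --pt "10 0 0 1 0 0 0" --pt "10 0 0 1 0 0 0" --pt "10 0 0 0 0 0 0"

```text
time_s: 13.85
tool_pos: [0.5631, -0.2108, 0.1984]
tool_rot: [-180.0, -0.0, 76.8]
force: [0.6, -0.4, -0.5]
grip_width: 0.0139
```

Request:
send_rows --pt "10 0 0 1 0 0 0" --pt "10 0 0 1 0 0 0" --pt "10 0 0 1 0 0 0" --pt "10 0 0 0 0 0 0"

```text
time_s: 14.25
tool_pos: [0.5631, -0.2109, 0.1954]
tool_rot: [-180.0, -0.0, 76.8]
force: [-0.6, 0.2, 0.1]
grip_width: 0.014
```

Request:
send_rows --pt "10 0 0 1 0 0 0" --pt "10 0 0 1 0 0 0" --pt "10 0 0 1 0 0 0" --pt "10 0 0 0 0 0 0"

```text
time_s: 14.65
tool_pos: [0.5631, -0.2109, 0.1924]
tool_rot: [-180.0, -0.0, 76.8]
force: [0.4, 0.1, -0.1]
grip_width: 0.0137
```

Request:
send_rows --pt "10 0 0 1 0 0 0" --pt "10 0 0 1 0 0 0" --pt "10 0 0 1 0 0 0" --pt "10 0 0 0 0 0 0"

```text
time_s: 15.05
tool_pos: [0.5631, -0.2108, 0.1894]
tool_rot: [-180.0, -0.0, 76.8]
force: [-0.9, -0.9, -0.4]
grip_width: 0.014
```

Request:
send_rows --pt "10 0 0 1 0 0 0" --pt "10 0 0 1 0 0 0" --pt "10 0 0 1 0 0 0" --pt "10 0 0 0 0 0 0"

```text
time_s: 15.45
tool_pos: [0.5631, -0.2108, 0.1864]
tool_rot: [-180.0, -0.0, 76.8]
force: [0.3, 0.3, -0.3]
grip_width: 0.0136
```

Request:
send_rows --pt "10 0 0 1 0 0 0" --pt "10 0 0 1 0 0 0" --pt "10 0 0 1 0 0 0" --pt "10 0 0 0 0 0 0"

```text
time_s: 15.85
tool_pos: [0.5631, -0.2108, 0.1833]
tool_rot: [-180.0, -0.0, 76.8]
force: [0.1, 0.5, -1.0]
grip_width: 0.0137
```

Request:
send_rows --pt "10 0 0 1 0 0 0" --pt "10 0 0 1 0 0 0" --pt "10 0 0 1 0 0 0" --pt "10 0 0 0 0 0 0"

```text
time_s: 16.25
tool_pos: [0.5631, -0.2109, 0.1804]
tool_rot: [-180.0, -0.0, 76.8]
force: [-0.5, -0.1, -0.7]
grip_width: 0.0135
```

Request:
send_rows --pt "10 0 0 1 0 0 0" --pt "10 0 0 1 0 0 0" --pt "10 0 0 1 0 0 0" --pt "10 0 0 0 0 0 0"

```text
time_s: 16.65
tool_pos: [0.5631, -0.2108, 0.1774]
tool_rot: [-180.0, -0.0, 76.8]
force: [0.1, 0.6, 0.2]
grip_width: 0.014
```

Request:
send_rows --pt "10 0 0 1 0 0 0" --pt "10 0 0 1 0 0 0" --pt "10 0 0 1 0 0 0" --pt "10 0 0 0 0 0 0"

```text
time_s: 17.05
tool_pos: [0.5631, -0.2109, 0.1744]
tool_rot: [-180.0, -0.0, 76.8]
force: [0.2, -0.4, -0.6]
grip_width: 0.0137
```

Request:
send_rows --pt "10 0 0 1 0 0 0" --pt "10 0 0 1 0 0 0" --pt "10 0 0 1 0 0 0" --pt "10 0 0 0 0 0 0"

```text
time_s: 17.45
tool_pos: [0.5631, -0.2109, 0.1714]
tool_rot: [-180.0, -0.0, 76.8]
force: [-0.1, -0.2, -0.4]
grip_width: 0.0139
```

Request:
send_rows --pt "10 0 0 1 0 0 0" --pt "10 0 0 1 0 0 0" --pt "10 0 0 1 0 0 0" --pt "10 0 0 0 0 0 0"

```text
time_s: 17.85
tool_pos: [0.5631, -0.2109, 0.1684]
tool_rot: [-180.0, -0.0, 76.8]
force: [0.4, -0.6, -0.3]
grip_width: 0.0137
```

Request:
send_rows --pt "10 0 0 1 0 0 0" --pt "10 0 0 1 0 0 0" --pt "10 0 0 1 0 0 0" --pt "10 0 0 0 0 0 0"

```text
time_s: 18.25
tool_pos: [0.5631, -0.2109, 0.1653]
tool_rot: [-180.0, -0.0, 76.8]
force: [-0.4, -0.5, -0.6]
grip_width: 0.0141
```

Request:
send_rows --pt "10 0 0 1 0 0 0" --pt "10 0 0 1 0 0 0" --pt "10 0 0 1 0 0 0" --pt "10 0 0 0 0 0 0"

```text
time_s: 18.65
tool_pos: [0.5634, -0.2111, 0.1634]
tool_rot: [180.0, -0.0, 76.8]
force: [-2.0, 1.3, 4.4]
grip_width: 0.0134
```

Request:
send_rows --pt "10 0 0 1 0 0 0" --pt "10 0 0 1 0 0 0" --pt "10 0 0 1 0 0 0" --pt "10 0 0 0 0 0 0"

```text
time_s: 19.05
tool_pos: [0.5634, -0.2112, 0.1605]
tool_rot: [180.0, -0.0, 76.8]
force: [-1.0, 0.4, 5.3]
grip_width: 0.0142
```

Request:
send_rows --pt "10 0 0 0.5 0 0 0" --pt "10 0 0 0.5 0 0 0" --pt "10 0 0 0.5 0 0 0" --pt "10 0 0 0 0 0 0" --pt "10 0 0 0 0 0 0"

```text
time_s: 19.55
tool_pos: [0.5636, -0.211, 0.1587]
tool_rot: [179.9, -0.0, 76.8]
force: [-1.6, 1.3, 4.3]
grip_width: 0.0141
```

```bash
cat > tr.py <<'E'
from h import *
a=env.read_camera("scene")[:,:,::-1]; b=cv2.imread("pics/scene0.png")
import time; cv2.imwrite(f"pics/tr{int(time.time())}.png",a)
for n in ("tray_front",):
    for d in env.regions_of("scene",n)[:1]:
        ys,xs=np.nonzero(d["region"]);print(n,d["confidence"],d["rect"],xs.mean(),ys.mean())
o=env.get_obs();print(o["time_s"],o["tool_pos"],o["force"],o["grip_width"])
print(np.abs(a[205:255,265:310].astype(int)-b[205:255,265:310]).max(2).__gt__(40).sum())
E
python3 tr.py
```

```text
tray_front 0.85 [272.6, 207.8, 289.7, 244.3] 279.88275862068963 226.22413793103448
19.65 [ 0.5635 -0.211   0.1585] [-0.0073 -0.1312  5.4205] 0.013526431630825808
134
```

Request:
send_rows --pt "10 0 0 0.3 0 0 0" --pt "10 0 0 0 0 0 0" --pt "10 0 0 0 0 0 0" --pt "10 0 0 0 0 0 0" --pt "10 0 0 0 0 0 0"

```text
time_s: 20.15
tool_pos: [0.5634, -0.211, 0.1579]
tool_rot: [180.0, 0.0, 76.8]
force: [0.3, 0.7, 4.8]
grip_width: 0.0138
```

```bash
python3 tr.py
```

```text
tray_front 0.93 [272.8, 209.4, 294.9, 245.4] 283.1086474501109 227.17516629711753
20.25 [ 0.5634 -0.211   0.1578] [-0.0057 -1.0111  5.1992] 0.014032233050504012
497
```

Tray is moving out. Hold.

Request:
send_rows --pt "10 0 0 0 0 0 0" --pt "10 0 0 0 0 0 0" --pt "10 0 0 0 0 0 0" --pt "10 0 0 0 0 0 0" --pt "10 0 0 0 0 0 0" --pt "10 0 0 0 0 0 0" --pt "10 0 0 0 0 0 0" --pt "10 0 0 0 0 0 0" --pt "10 0 0 0 0 0 0" --pt "10 0 0 0 0 0 0" --pt "10 0 0 0 0 0 0" --pt "10 0 0 0 0 0 0"

```text
time_s: 21.45
tool_pos: [0.5633, -0.2109, 0.1578]
tool_rot: [180.0, -0.0, 76.8]
force: [1.5, 0.1, 4.7]
grip_width: 0.014
```

Request:
send_rows --pt "10 0 0 0 0 0 0" --pt "10 0 0 0 0 0 0" --pt "10 0 0 0 0 0 0" --pt "10 0 0 0 0 0 0" --pt "10 0 0 0 0 0 0" --pt "10 0 0 0 0 0 0" --pt "10 0 0 0 0 0 0" --pt "10 0 0 0 0 0 0" --pt "10 0 0 0 0 0 0" --pt "10 0 0 0 0 0 0" --pt "10 0 0 0 0 0 0" --pt "10 0 0 0 0 0 0"

```text
time_s: 22.65
tool_pos: [0.5632, -0.2109, 0.1577]
tool_rot: [180.0, -0.0, 76.8]
force: [1.5, -0.4, 5.4]
grip_width: 0.0137
```

```bash
python3 tr.py
```

```text
tray_front 0.78 [274.2, 214.8, 306.8, 246.4] 287.8992805755396 229.12661870503598
22.75 [ 0.5633 -0.2109  0.1578] [ 0.8444 -0.6421  4.5555] 0.013264023382297341
721
```

Request:
send_rows --pt "10 0 0 0 0 0 0" --pt "10 0 0 0 0 0 0" --pt "10 0 0 0 0 0 0" --pt "10 0 0 0 0 0 0" --pt "10 0 0 0 0 0 0" --pt "10 0 0 0 0 0 0" --pt "10 0 0 0 0 0 0" --pt "10 0 0 0 0 0 0"

```text
time_s: 23.55
tool_pos: [0.5632, -0.2109, 0.1577]
tool_rot: [180.0, -0.0, 76.8]
force: [1.4, -0.6, 4.8]
grip_width: 0.014
```

```bash
python3 tr.py
python3 - <<'E'
from h import *
c,s=np.cos(np.radians(8.9)),np.sin(np.radians(8.9))
R=np.array([[c,-s],[s,c]]); ctr=np.array([.5645,-.2102])+R@[.015,0]
for t in (0,.045):
  for y in (-.054,.054):
    q=ctr+R@[-.075-t,y]; print(t,y,px("scene",[*q,.032]),px("scene",[*q,.066]))
E
```

```text
tray_front 0.92 [273.6, 214.0, 304.5, 249.5] 288.08528198074276 228.91609353507565
23.65 [ 0.5632 -0.2109  0.1578] [ 1.1098 -0.0197  4.5513] 0.013973670411424227
719
0 -0.054 [283.9709 212.9825] [284.4624 200.4871]
0 0.054 [271.313  237.1933] [271.6301 223.8602]
0.045 -0.054 [302.5457 216.0705] [303.3463 203.4605]
0.045 0.054 [291.5832 240.9393] [292.2692 227.4796]
```

Request:
send_rows --pt "10 0 0 -3 0 0 0" --pt "10 0 0 -8 0 0 0" --pt "10 0 0 -12 0 0 0" --pt "10 0 0 -15 0 0 0" --pt "10 0 0 -15 0 0 0" --pt "10 0 0 -15 0 0 0" --pt "10 0 0 -15 0 0 0" --pt "10 0 0 -12 0 0 0" --pt "10 0 0 -5 0 0 0" --pt "10 0 0 0 0 0 0" --pt "10 0 0 0 0 0 0"

```text
time_s: 24.75
tool_pos: [0.563, -0.2107, 0.2573]
tool_rot: [-180.0, -0.0, 76.8]
force: [0.3, -0.2, 0.0]
grip_width: 0.0138
```

```bash
python3 tr.py
python3 - <<'E'
from h import *
p=env.get_obs()["tool_pos"]; print(rows(p,[.4929,-.4123,p[2]],76.8,76.8,6,10))
E
```

```text
tray_front 0.62 [272.1, 213.3, 306.4, 249.0] 288.03580562659846 228.74040920716112
24.85 [ 0.5628 -0.2107  0.2569] [ 0.3059 -0.4643 -0.397 ] 0.014180442822604908
721
[[10,-35.4,-3.7,-0.0,0,0,-0.0],[10,-35.4,-3.7,-0.0,0,0,-0.0],[10,-35.4,-3.7,-0.0,0,0,-0.0],[10,-35.4,-3.7,-0.0,0,0,-0.0],[10,-35.4,-3.7,-0.0,0,0,-0.0],[10,-35.4,-3.7,-0.0,0,0,-0.0]]
```

Request:
send_rows --pt "10 -15 -1.5 0 0 0 0" --pt "10 -30 -3 0 0 0 0" --pt "10 -40 -4 0 0 0 0" --pt "10 -40 -4.5 0 0 0 0" --pt "10 -40 -4 0 0 0 0" --pt "10 -30 -3.2 0 0 0 0" --pt "10 -15 -1.5 0 0 0 0" --pt "10 -2.4 -0.5 0 0 0 0" --pt "10 0 0 0 0 0 0" --pt "10 0 0 0 0 0 0" --pt "10 0 0 0 0 0 0" --pt "10 0 0 0 0 0 0"

```text
time_s: 26.05
tool_pos: [0.494, -0.4115, 0.2577]
tool_rot: [180.0, -0.0, 76.9]
force: [0.5, -0.6, -0.4]
grip_width: 0.0138
```

Request:
send_rows --pt "10 0 0 15 0 0 0" --pt "10 0 0 15 0 0 0" --pt "10 0 0 8 0 0 0" --pt "10 0 0 0 0 0 0" --pt "10 0 0 0 0 0 0" --pt "10 0 0 0 0 0 0" --pt "10 0 0 0 0 0 0"

```text
time_s: 26.75
tool_pos: [0.4933, -0.413, 0.2203]
tool_rot: [179.9, 0.0, 76.8]
force: [-0.7, 0.9, -0.9]
grip_width: 0.0138
```

Request:
send_rows --pt "10 0.5 -0.5 5 0 0 0" --pt "10 0 0 6 0 0 0" --pt "10 0 0 5 0 0 0" --pt "10 0 0 2 0 0 0" --pt "10 0 0 0 0 0 0" --pt "10 0 0 0 0 0 0"

```text
time_s: 27.35
tool_pos: [0.4928, -0.4121, 0.2018]
tool_rot: [180.0, 0.0, 76.8]
force: [0.5, 0.7, -0.6]
grip_width: 0.014
```

Request:
send_rows --pt "10 0 0 1 0 0 0" --pt "10 0 0 1 0 0 0" --pt "10 0 0 1 0 0 0" --pt "10 0 0 1 0 0 0" --pt "10 0 0 0 0 0 0"

```text
time_s: 27.85
tool_pos: [0.4927, -0.412, 0.1976]
tool_rot: [-180.0, -0.0, 76.8]
force: [0.3, 0.2, -0.6]
grip_width: 0.0138
```

Request:
send_rows --pt "10 0 0 1 0 0 0" --pt "10 0 0 1 0 0 0" --pt "10 0 0 1 0 0 0" --pt "10 0 0 1 0 0 0" --pt "10 0 0 0 0 0 0"

```text
time_s: 28.35
tool_pos: [0.4928, -0.412, 0.1935]
tool_rot: [-180.0, -0.0, 76.8]
force: [0.4, -0.2, -0.8]
grip_width: 0.0137
```

Request:
send_rows --pt "10 0 0 1 0 0 0" --pt "10 0 0 1 0 0 0" --pt "10 0 0 1 0 0 0" --pt "10 0 0 1 0 0 0" --pt "10 0 0 0 0 0 0"

```text
time_s: 28.85
tool_pos: [0.4927, -0.4119, 0.1895]
tool_rot: [-180.0, -0.0, 76.8]
force: [0.0, 0.3, 0.3]
grip_width: 0.014
```

Request:
send_rows --pt "10 0 0 1.5 0 0 0" --pt "10 0 0 1.5 0 0 0" --pt "10 0 0 1.5 0 0 0" --pt "10 0 0 1.5 0 0 0" --pt "10 0 0 0 0 0 0"

```text
time_s: 29.35
tool_pos: [0.4927, -0.4119, 0.1834]
tool_rot: [-180.0, -0.0, 76.8]
force: [-0.1, -0.4, -0.8]
grip_width: 0.0141
```

Tip is about 10 mm inside the socket with no force. Continue down to near home (z 0.108).

Request:
send_rows --pt "10 0 0 4 0 0 0" --pt "10 0 0 5 0 0 0" --pt "10 0 0 5 0 0 0" --pt "10 0 0 5 0 0 0" --pt "10 0 0 5 0 0 0" --pt "10 0 0 5 0 0 0" --pt "10 0 0 4 0 0 0" --pt "10 0 0 0 0 0 0"

```text
time_s: 30.15
tool_pos: [0.4925, -0.4117, 0.15]
tool_rot: [-179.9, -0.0, 76.8]
force: [0.4, -0.2, 0.1]
grip_width: 0.0137
```

Request:
send_rows --pt "10 0 0 5 0 0 0" --pt "10 0 0 5 0 0 0" --pt "10 0 0 5 0 0 0" --pt "10 0 0 5 0 0 0" --pt "10 0 0 5 0 0 0" --pt "10 0 0 5 0 0 0" --pt "10 0 0 3 0 0 0" --pt "10 0 0 1 0 0 0" --pt "10 0 0 0 0 0 0" --pt "10 0 0 0 0 0 0"

```text
time_s: 31.15
tool_pos: [0.4929, -0.4122, 0.117]
tool_rot: [180.0, 0.0, 76.8]
force: [-0.5, 0.1, -1.1]
grip_width: 0.0138
```

Request:
send_rows --pt "10 0 0 2 0 0 0" --pt "10 0 0 2 0 0 0" --pt "10 0 0 2 0 0 0" --pt "10 0 0 0 0 0 0" --pt "10 0 0 0 0 0 0"

```text
time_s: 31.65
tool_pos: [0.4927, -0.412, 0.1107]
tool_rot: [-180.0, -0.0, 76.8]
force: [0.6, 0.3, 0.1]
grip_width: 0.0143
```

Request:
send_rows --pt "10 0 0 0.5 0 0 0" --pt "10 0 0 0.5 0 0 0" --pt "10 0 0 0.5 0 0 0" --pt "10 0 0 0 0 0 0"

```text
time_s: 32.05
tool_pos: [0.4928, -0.412, 0.1092]
tool_rot: [-180.0, -0.0, 76.8]
force: [1.0, 0.6, -0.9]
grip_width: 0.0138
```

Request:
send_rows --pt "10 0 0 0.5 0 0 0" --pt "10 0 0 0.5 0 0 0" --pt "10 0 0 0 0 0 0"

```text
time_s: 32.35
tool_pos: [0.4928, -0.412, 0.1082]
tool_rot: [-180.0, -0.0, 76.8]
force: [-0.9, 0.6, -0.6]
grip_width: 0.0138
```

Request:
send_rows --pt "10 0 0 0.5 0 0 0" --pt "10 0 0 0.3 0 0 0" --pt "10 0 0 0 0 0 0"

```text
time_s: 32.65
tool_pos: [0.4929, -0.4121, 0.1076]
tool_rot: [180.0, -0.0, 76.8]
force: [0.9, 0.6, 0.4]
grip_width: 0.0136
```

Request:
send_rows --pt "10 0 0 0.4 0 0 0" --pt "10 0 0 0.3 0 0 0" --pt "10 0 0 0 0 0 0"

```text
time_s: 32.95
tool_pos: [0.4929, -0.4121, 0.1076]
tool_rot: [180.0, -0.0, 76.8]
force: [-1.5, 2.0, 5.6]
grip_width: 0.0135
```

Request:
send_rows --pt "16 0 0 -0.6 0 0 0" --pt "25 0 0 0 0 0 0" --pt "40 0 0 0 0 0 0" --pt "50 0 0 0 0 0 0" --pt "50 0 0 0 0 0 0" --pt "50 0 0 0 0 0 0" --pt "50 0 0 0 0 0 0"

```text
time_s: 33.65
tool_pos: [0.4928, -0.4121, 0.1073]
tool_rot: [180.0, -0.0, 76.8]
force: [-0.1, -0.8, 0.1]
grip_width: 0.0485
```

Request:
send_rows --pt "50 0 0 -10 0 0 0" --pt "50 0 0 -25 0 0 0" --pt "50 0 0 -30 0 0 0" --pt "50 0 0 -40 0 0 0" --pt "50 0 0 -40 0 0 0" --pt "50 0 0 -20 0 0 0" --pt "50 0 0 0 0 0 0" --pt "50 0 0 0 0 0 0"

```text
time_s: 34.45
tool_pos: [0.4928, -0.4122, 0.2729]
tool_rot: [179.9, -0.0, 76.8]
force: [-0.8, 0.4, -0.6]
grip_width: 0.0498
```

```bash
python3 tr.py
python3 - <<'E'
from h import *
A=env.read_camera("scene")[:,:,::-1];B=env.read_camera("top")[:,:,::-1];O=cv2.imread("pics/scene0.png")
cv2.imwrite("pics/f.png",np.hstack([cv2.resize(A[120:330,140:350],(600,600),interpolation=2)]))
for n in ("tin","amber_vial","pin","stand","petri"):
    for d in env.regions_of("scene",n)[:1]: print("s",n,d["rect"])
    for d in env.regions_of("top",n)[:1]: print("t",n,d["rect"])
print((np.abs(A[140:172,306:324].astype(int)-O[140:172,306:324]).max(2)>40).sum())
E
```

```text
tray_front 0.85 [271.9, 211.6, 305.9, 247.1] 288.2311688311688 229.13896103896104
34.55 [ 0.4925 -0.4115  0.2712] [ 0.1545  0.3954 -0.688 ] 0.04996386708397741
1052
s tin [202.6, 288.6, 239.4, 318.6]
t tin [137.9, 205.6, 162.4, 235.8]
s amber_vial [179.4, 258.2, 189.9, 284.0]
t amber_vial [164.0, 171.2, 176.0, 184.0]
s pin [309.4, 146.1, 321.5, 170.3]
t pin [161.1, 174.4, 178.1, 184.3]
s stand [297.0, 168.3, 329.4, 208.0]
t stand [325.2, 209.0, 362.6, 245.5]
t petri [331.1, 153.6, 356.2, 176.4]
55
```

View pics/f.png

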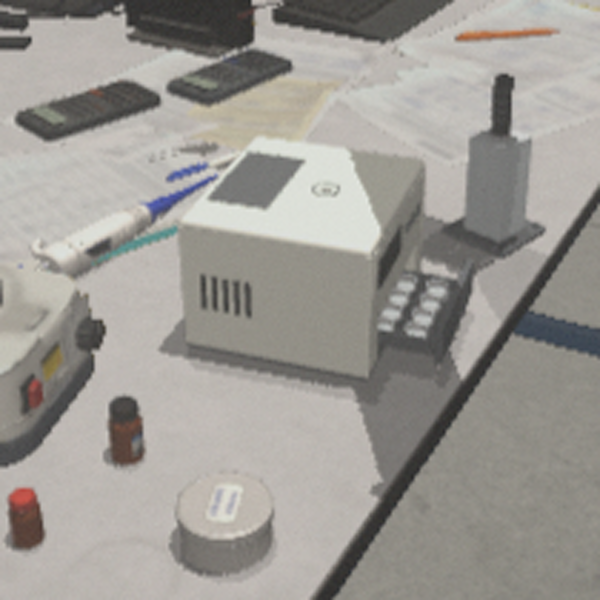

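```bash
python3 -c "
from cell import env
print(env.sign_off())"
```

```text
the job is handed in; nothing more can be done
None
```

The job is done and handed in at about 35 s of the 72 s allowed. I took the pin from its stand and lowered it through the release hole. It met the latch pad about 52–55 mm below the hole's mouth.

- **Latch and force:** I pressed about 7 mm, and it tripped. The highest force I read was about 5.4 N. I kept it pressed for about 4 s.
- **Tray:** two pictures about 1 s apart showed it had stopped. Its front edge had shifted in the scene picture as 45 mm of travel predicts, about 19 px. It still showed fully out in the last picture, after the pin had gone.
- **Pin:** it went back into the socket with no readable resistance until the collar met the stand's top. There the tool was at the height where I first gripped the pin (z 0.1076), and I read 5.6 N. In the last picture the top of its grip is at the same image row as at the start (about 146), with a slight lean within the socket's clearance.
- **Bystanders:** the tin, petri stack and vial were not touched. Their detections agree with the first ones to within about 2–3 px, the detectors' scatter; the petri stack compared only in the top view and the vial only in the scene view.
- **Gripper:** it is open and clear, about 115 mm above the top of the pin.

**Checks that disagreed:**
- The two cameras differed by 1–3 mm on the stand and the hole. I aligned on the pin against the engraved ring in the picture, then went by feel.
- At the end the top-view network marked a "pin" at the vial; I took that as a false detection, since the pin is plainly in its stand.

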